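# Dock the relief panel behind its spring catch

## Robot

A 6-joint arm with a two-finger parallel gripper is mounted at the origin on the work surface. World frame = base frame: x ahead of the robot, y to its left, z up, the work surface at z = 0. Lengths are in mm, angles in rad, forces in N, time in s.
With the tool pointing down it reaches from about 350 to 925 mm from the base axis. Payload 6.4 kg.
Tool frame: the origin (TCP) lies between the finger pads; the fingertips stand 25 mm ahead of it and the grasp point (between the pads) lies 6 mm ahead of it (manip.tcp_to_tips is the x of the fingertips in the tool frame, in mm); x points along the fingers, y is the direction in which the jaws open and shut, and the axes are right-handed (so a half turn about x gives the same grasp; the last joint's range is limited). The gripper opens to 85 mm and grips with 20 to 120 N. Pads are 22 mm wide; open, the fingers measure 114 mm over their backs; the gripper's body (76 mm by 85 mm) begins 54 mm behind the grasp point. The pads swing forward as they close: fully open they stand 13 mm farther back than shut.
Start: joints at [1.001, 0.245, 1.558, -0, 1.339, -0.174], TCP at [250.604, 599.76, 256.29] pointing down, gripper open.
Joint ranges: [-3.13, 3.13], [-1.02, 2.26], [0.13, 2.54], [-0.95, 4.09], [0.21, 2.88], [-2.74, 2.74]. Speed limits (rad/s): [2.57, 2.57, 3.14, 3.14, 3.14, 3.14].

## Interface

Orientations are given as [roll, pitch, yaw] about the fixed x, y, z axes, in that order (R = Rz(yaw) Ry(pitch) Rx(roll)).
In Python, from rig import manip, snapshot, get_calibration, finish_job gives the robot as it stands.
- The arm moves only by the tool move_arm, never from a script. Its argument "plan" is a list of rows, each a list of 7 numbers: the turn, a rotation vector about the tool's x, y, z in degrees, then the shift along the tool's x, y, z in m, then the opening, from 0 (shut) to 1 (fully open). A call has 1 to 8 rows; each row shifts and turns the commanded pose from where the row before left it, along the tool's axes as they then stand; what a row does not reach is not made up. A row lasts 1/12 s, in which the tool goes at most 41.7 mm and 7.16 degrees, less where a joint would pass 70% of its speed; a pose out of reach is approached as far as the arm can. A call is refused whole if a number of a shift passes 0.0417 or a number of a turn 7.16, either way. A call with a gripper value outside its range is refused whole. The fingers move at their own pace and stop on an object; the grip force is fixed at half the most. Time passes only in rows, so rows that do not move let the fingers close. It gives the time, the measured TCP pose, the force and the opening at its end, in the units of the state.
- manip.sense(): the state, without advancing time (a new reading comes with each control period).
- snapshot(name): name is "scene" or "side" or "wrist"; returns the picture (400x640x3 uint8, red, green, blue); there is no depth.
- get_calibration(name): a dict with "fx", "fy", "cx", "cy" (pixels), "origin" and "attitude" of the camera in the world. Camera axes: x right, y down, z forward; pixel columns grow to the right and rows downward; lengths in mm; the calibration is good to about 2 mm. A picture is of the moment at which its call begins: read the wrist's pose just before it. get_calibration takes no time and is no camera call; for the wrist camera it gives the pose at the moment of the call.
- finish_job(): hands the job in, once; it reports no verdict.
The state is a dict: "clock": time; "joint_positions": joint angles; "joint_velocities": joint speeds; "joint_torque": joint torques, N m; "tcp_pos": TCP position; "tool_rot": TCP orientation; "ft_force": force on the tool from outside, world axes, zero at the start; "wrist_torque": the same for the moment, N m; "opening": finger opening in mm.
Only numpy, scipy, OpenCV 4.12 (cv2) and the standard library are available. Lean on these libraries where they do the work, as an engineer would, in place of code of your own. Each camera call takes 0.05 s, during which the arm holds its last target. There are 200 camera calls.

## Task

With the fingertips, press down the steel release plate in the track behind the black panel and, keeping it held down, push the panel along the track over the two lowered red catch teeth until it is fully home against the dark end stop; then let the plate go, so that the teeth spring up behind the panel and lock it in. Only push the panel: do not lift it and do not touch the ceramic relief on it. Leave the wooden plane, the glue bottle and the folding rule where they are.

Things in the scene. Friction and masses are not known exactly. Their poses are not given: they have to be found in the camera images.
- track: Fixed wooden docking track on the bench, 160 mm wide (x, -80 to 80), 405 mm long (y, -245 to 160). Origin on the bench surface, centre line, level with the red teeth; +y is the way the panel slides, z up. The panel rides on two ledges at z = 39 mm with a 92 mm wide trough between them; guide walls outside, up to z = 52 mm. The -y end is open.
- track_stop (a point): Middle of the face, facing -y, of the dark wood end stop at the track's +y end: track y = +140, z = 48 mm (half-way up the panel's edge). The stop is 123 mm wide and 60 mm high. Axes as the track's.
- catch (a joint): Spring catch, one piece: release plate with two red teeth on it. Pressed anywhere on the plate it moves straight down, always level. Value in m: 0 = up, 0.014 = fully down; beyond 0.008 the teeth are below the ledges and the panel can pass. Takes 1.5 N to start, 3.5 N fully down; springs up when released unless the panel lies over the teeth.
- catch_plate (a point): Centre of the top face of the steel release plate in the trough: 84 mm wide (x), 250 mm long (y), spanning track y = -235 to +15 mm. Its top is at track z = 31 mm when up, 17 mm when fully down. The panel's rear part lies 8 mm above the plate; behind the panel the plate is open from above.
- catch_teeth (a point): Point midway between the two red teeth, at the height of their tops: 16 mm above the plate, track z = 47 mm when up (8 mm above the ledges, blocking the panel). Each tooth is 10 mm wide (x) and 8 mm long (y), centred at track x = -34 and +34 mm, y = 0; a fingertip passes between them (58 mm free).
- panel_center (a point): Centre (half-way up) of the loose black panel, 120 (x) x 130 (y) x 18 mm, about 0.9 kg, flat on the ledges, 1.5 mm play each side, axes as the track's. Starts with its front edge 6 to 31 mm short of the teeth. Push on its rear (-y) edge, 65 mm behind the centre. Home against the stop, its centre is at track y = +75 mm and its rear edge 6 mm past the teeth.
- relief: White ceramic relief with a green inlay, glued on the panel: about 44 mm wide, 13 mm high, from 10 mm behind to 56 mm ahead of the panel's centre (y). Origin on the panel's top face, 4 mm ahead of its centre. Not to be touched.
- plane: Bystander: loose wooden hand plane, 60 x 180 mm, body 45 mm high, its wedge and iron up to 110 mm. Origin under its centre.
- glue: Bystander: white glue bottle, 52 mm diameter, 120 mm high. Origin under its centre.
- rule: Bystander: folded white rule, about 23 x 200 mm, 16 mm high. Origin under its centre.
Not all that is in view belongs to the job. Of the things like the part that bears panel_center, leave any that is blue, pink or turquoise; of the rest the smaller one is meant.

How it is judged (in metres and radians):
On the way, in this order (a step that is already met when the one before it is completed fails the run):
1. the fingertips press the release plate down while the panel is still short of the teeth (value of joint catch above 0.0085 m and contact force between the fingers and catch above 0.3 N and y of panel_center in the frame of track below -0.067 m), for 0.1 s.
2. with the fingertips still pressing the plate, the panel's front edge passes over the teeth (contact force between the fingers and catch above 0.3 N and y of panel_center in the frame of track above -0.063 m), for 0.05 s.
At the end, for the whole second after the job is handed in: The panel lies flat on the ledges within 5 mm of the end stop, the catch has sprung up behind it (within 2 mm of its top position), and plane, bottle and rule are within 15 mm of where they stood (y of panel_center in the frame of track above 0.07 m and z of panel_center in the frame of track between 0.045 and 0.051 m and angle between panel_center's own z axis and vertical below 0.03 rad and value of joint catch below 0.002 m and velocity of joint catch below 0.01 m/s and distance of each of plane, glue, rule from where it was at the start of the episode below 0.015 m); the robot touches nothing.
It fails at once if the panel is lifted (its centre more than 10 mm above where it rides) or tipped by more than 0.2 rad (z of panel_center in the frame of track above 0.058 m or angle between panel_center's own z axis and vertical above 0.2 rad).
It fails at once if the robot touches the ceramic relief (contact force between any of the fingers, the arm and relief above 0.5 N).
It fails at once if plane, glue bottle or folding rule is moved by more than 15 mm or tipped (distance of any of plane, glue, rule from where it was at the start of the episode above 0.015 m or angle between any of plane, glue, rule's own z axis and vertical above 0.3 rad).
It also fails if it takes over 35 s, if anything falls off the work surface, if the arm or the gripper's body presses on something with over 40 N, if the wrist force passes 120 N, or if a joint passes its speed limit or range.

## Working session

There is one attempt and no reset: what is moved stays moved. The work goes in short steps, Python scripts to look and compute and a tool call to move; the robot and the scene stay as the last step left them, time stands still between calls to the robot, and variables do not carry over. Pictures are saved under pics/ and viewed, about 8 in all and at most 12, crops included, and the job is handed in when it is done.

Besides the shell and the picture viewer there is one more tool, called after "Emit:" as name([rows], argument=value, ...), one row to a line, values as JSON. move_arm: Moves the arm, as the interface text tells. Its arguments: {"type":"object","properties":{"plan":{"type":"array"}},"required":["plan"]}

```bash
ls; mkdir -p pics
python3 - <<'E'
from rig import manip,snapshot,get_calibration
import cv2,numpy as np
for n in("scene","side","wrist"):
    c=get_calibration(n);print(n,c)
    cv2.imwrite(f"pics/{n}0.png",snapshot(n)[:,:,::-1])
s=manip.sense();print(s)
E
```

```text
pics
scene {'fx': 406.16452923238086, 'fy': 406.16452923238086, 'cx': 322.34007474889006, 'cy': 205.87233155654727, 'origin': array([1100.06188442, -119.51580998,  903.48418238]), 'attitude': array([-2.56154844,  0.00528325,  1.42731461])}
side {'fx': 408.1447683016756, 'fy': 408.1447683016756, 'cx': 327.29720840786194, 'cy': 197.18496005784186, 'origin': array([458.54306782, 766.70802719, 731.80288632]), 'attitude': array([-2.24956648,  0.00644981, -3.03518737])}
wrist {'fx': 290.66789504344865, 'fy': 290.66789504344865, 'cx': 322.94297291404104, 'cy': 202.60815851149792, 'origin': array([183.74191894, 627.33733116, 372.9727815 ]), 'attitude': array([2.85870926e+00, 2.31530875e-03, 1.17653065e+00])}
{'clock': 0.15, 'joint_positions': array([ 1.00092274e+00,  2.45665168e-01,  1.55871293e+00,  2.04132547e-05,
        1.33872066e+00, -1.74073715e-01]), 'joint_velocities': array([-0.00114799, -0.00356059, -0.00295357, -0.00108366,  0.00230157,
       -0.00070821]), 'joint_torque': array([-3.44844048e-04, -4.29985964e+01, -3.26552045e+01, -1.22210236e-04,
        3.50454291e-03, -1.64825082e-05]), 'tcp_pos': array([250.36887154, 599.42924108, 255.43740085]), 'tool_rot': array([-1.75805486,  1.56929009, -2.15385943]), 'ft_force': array([ 0.23842913, -0.25818973, -0.88843735]), 'wrist_torque': array([ 0.00227049, -0.00870772,  0.0095526 ]), 'opening': 85.41227168451755}
```

View pics/scene0.png

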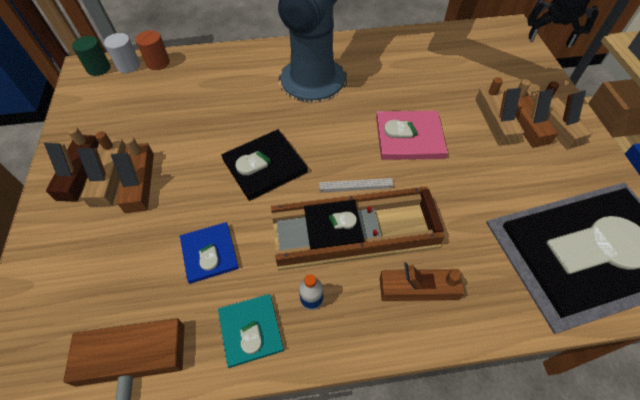

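View pics/side0.png

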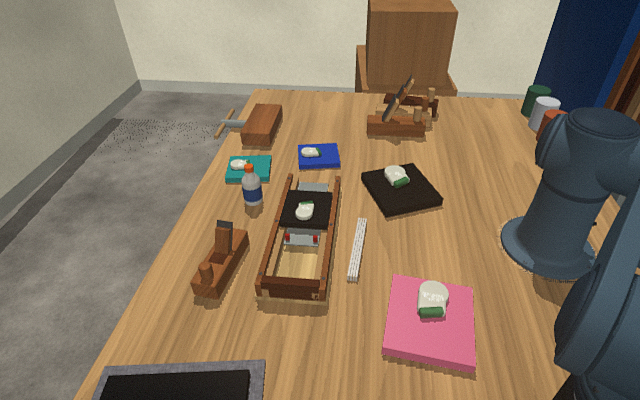

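The scene view shows the track with the black panel at about (335,224), the red teeth near (370,210) and (376,233), the open plate at (293,234) and the stop near (432,212). The side view shows the same parts. The larger black panel outside the track is a decoy. Next I measure the teeth, the panel and the plate.

```bash
cat > h.py <<'E'
import cv2,numpy as np
from scipy.spatial.transform import Rotation as R
from rig import manip,snapshot,get_calibration
def ray(c,px,z):
    d=R.from_euler('xyz',c['attitude']).apply([(px[0]-c['cx'])/c['fx'],(px[1]-c['cy'])/c['fy'],1.])
    return c['origin']+d*(z-c['origin'][2])/d[2]
def proj(c,P):
    v=R.from_euler('xyz',c['attitude']).inv().apply(np.array(P)-c['origin'])
    return np.array([c['cx']+c['fx']*v[0]/v[2],c['cy']+c['fy']*v[1]/v[2]])
E
python3 - <<'E'
from h import *
for n,box in(("scene",(265,180,450,270)),("side",(255,170,345,305))):
    c=get_calibration(n);im=cv2.imread(f"pics/{n}0.png");x0,y0,x1,y1=box
    s=im[y0:y1,x0:x1].astype(int);b,g,r=s[...,0],s[...,1],s[...,2]
    red=((r>110)&(g<60)&(b<70)).astype(np.uint8)
    blk=(s.max(2)<32).astype(np.uint8)
    steel=((abs(r-b)<22)&(r>85)&(r<190)).astype(np.uint8)
    for nm,m,z in(("red",red,43),("blk",blk,57),("steel",steel,31)):
        k,l,st,ce=cv2.connectedComponentsWithStats(m)
        for i in range(1,k):
            if st[i,4]<(4 if nm=="red" else 120):continue
            p=ce[i]+[x0,y0];print(n,nm,st[i,4],p.round(1),ray(c,p,z).round(1))
            if nm!="red":
                rc=cv2.boxPoints(cv2.minAreaRect(np.argwhere(l==i)[:,::-1].astype(np.float32)))+[x0,y0]
                print('  corners',[(q.round(1),ray(c,q,z).round(1)) for q in rc])
a=cv2.imread("pics/scene0.png")[180:270,262:452];a=cv2.resize(a,None,fx=4,fy=4,interpolation=2);cv2.imwrite("pics/crop1.png",a)
t=manip.sense()['tool_rot'];print(R.from_euler('xyz',t).as_matrix().round(3), manip.tcp_to_tips)
E
```

```text
scene red 11 [369.1 207.4] [563.1  72.7  43. ]
scene red 8 [374.9 231.1] [632.8  72.5  43. ]
scene blk 167 [273.1 183.8] [ 464.4 -160.9   57. ]
  corners [(array([260.2, 182.4]), array([ 454.9, -193.6,   57. ])), (array([284.2, 170.4]), array([ 424.7, -128.4,   57. ])), (array([289., 180.]), array([ 458.1, -118.9,   57. ])), (array([265., 192.]), array([ 487.2, -183.3,   57. ]))]
scene blk 1805 [330.8 225.2] [608.7 -32.5  57. ]
  corners [(array([303.9, 206.2]), array([544.6, -90.2,  57. ])), (array([357.7, 198.9]), array([542.7,  46.5,  57. ])), (array([363.5, 241.5]), array([663.8,  36.9,  57. ])), (array([309.6, 248.7]), array([664.3, -91. ,  57. ]))]
scene steel 619 [355.2 185. ] [480.8  53.5  31. ]
  corners [(array([319.7, 182.4]), array([458.5, -38.7,  31. ])), (array([391.9, 178.7]), array([474.7, 154.7,  31. ])), (array([392.3, 187.8]), array([504.2, 148.8,  31. ])), (array([320.1, 191.5]), array([488. , -41.6,  31. ]))]
scene steel 331 [369.9 222.9] [601.3  68.   31. ]
  corners [(array([360.4, 209.9]), array([560. ,  51.9,  31. ])), (array([374.8, 207. ]), array([556.8,  9
[... 781 characters left out ...]
 ]
side red 7 [286.3 237.9] [634.9  82.   43. ]
side steel 244 [312.5 186.6] [ 601.9 -139.8   31. ]
  corners [(array([297.7, 189.9]), array([ 641.1, -120.7,   31. ])), (array([298.2, 181.7]), array([ 646.1, -159.1,   31. ])), (array([327.3, 183.3]), array([ 562.1, -159.5,   31. ])), (array([326.8, 191.5]), array([ 559.3, -121.4,   31. ]))]
side steel 484 [302.  236.9] [600.4  62.8  31. ]
  corners [(array([283.7, 244.2]), array([640.2,  91.9,  31. ])), (array([284.9, 227.2]), array([648.4,  33. ,  31. ])), (array([320. , 229.7]), array([559.6,  33.3,  31. ])), (array([318.8, 246.7]), array([555.5,  91.7,  31. ]))]
[[-0.001  0.386  0.923]
 [-0.001  0.923 -0.386]
 [-1.    -0.001 -0.   ]] 25.0
```

View pics/crop1.png

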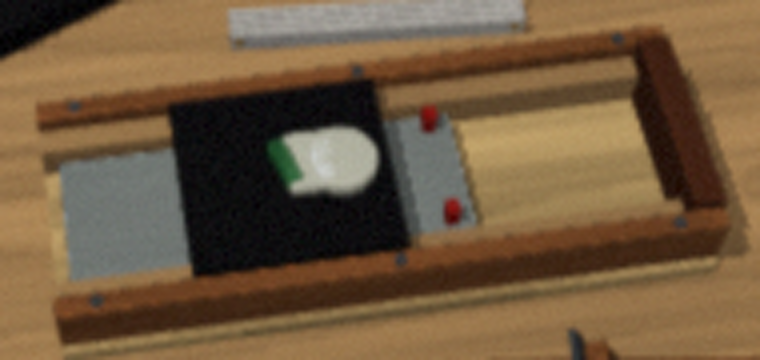

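Emit:
move_arm([
  [6.73,0,0,0,0,0,0],
  [6.73,0,0,0,0,0,0],
  [6.73,0,0,0,0,0,0],
  [6.73,0,0,0,0,0,0],
  [6.73,0,0,0,0,0,0],
  [6.73,0,0,0,0,0,0],
  [6.73,0,0,0,0,0,0],
  [6.73,0,0,0,0,0,0],
])

```text
clock: 0.82
tcp_pos: [250.5, 599.6, 255.8]
tool_rot: [-0.784, 1.57, -2.126]
ft_force: [0.9, 1.1, 0.2]
opening: 0.1
```

Emit:
move_arm([
  [6.73,0,0,0,0.017,0.035,0],
  [6.73,0,0,0,0.017,0.035,0],
  [0,0,0,0,0.017,0.035,0],
  [0,0,0,0,0.017,0.035,0],
  [0,0,0,0,0.017,0.035,0],
  [0,0,0,0,0.017,0.035,0],
  [0,0,0,0,0.017,0.035,0],
  [0,0,0,0,0.017,0.035,0],
])

```text
clock: 1.48
tcp_pos: [398.6, 325.2, 256.1]
tool_rot: [-0.815, 1.571, -2.385]
ft_force: [0.8, 0.2, 0.4]
opening: 0.0
```

Emit:
move_arm([
  [0,0,0,0,0.017,0.035,0],
  [0,0,0,0,0.017,0.035,0],
  [0,0,0,0,0.017,0.035,0],
  [0,0,0,0,0.017,0.035,0],
  [0,0,0,0,0.017,0.035,0],
  [0,0,0,0,0.017,0.035,0],
  [0,0,0,0,0,0,0],
  [0,0,0,0,0,0,0],
])

```text
clock: 2.15
tcp_pos: [500.9, 115.3, 256.0]
tool_rot: [-1.817, 1.57, 2.892]
ft_force: [-0.2, 1.0, -0.1]
opening: -0.2
```

Emit:
move_arm([
  [0,0,0,0,0.0142,0.0333,0],
  [0,0,0,0,0.0142,0.0333,0],
  [0,0,0,0,0.0142,0.0333,0],
  [0,0,0,0,0.0142,0.0333,0],
  [0,0,0,0,0.0142,0.0333,0],
  [0,0,0,0,0.0142,0.0333,0],
  [0,0,0,0,0.0142,0.0333,0],
  [0,0,0,0,0,0,0],
])

```text
clock: 2.82
tcp_pos: [601.4, -119.8, 256.0]
tool_rot: [0.392, 1.569, -1.181]
ft_force: [1.0, -0.2, -0.0]
opening: 0.2
```

Emit:
move_arm([
  [0,0,0,0.03,0,0,0],
  [0,0,0,0.03,0,0,0],
  [0,0,0,0.03,0,0,0],
  [0,0,0,0.02,0,0,0],
  [0,0,0,0,0,0,0],
])

```text
clock: 3.23
tcp_pos: [596.5, -113.1, 140.5]
tool_rot: [-1.971, 1.56, 2.744]
ft_force: [-0.3, 0.6, -0.2]
opening: 0.2
```

Run:
```python
from h import *
s=manip.sense();print(s['tcp_pos'],R.from_euler('xyz',s['tool_rot']).as_matrix().round(3),s['clock'])
c=get_calibration("wrist");im=snapshot("wrist");cv2.imwrite("pics/w1.png",im[:,:,::-1])
print(c)
for x,y,z in[(560,-90,57),(660,-90,57),(600.5,-90,57),(558.5,-161.5,31),(642.5,-161.5,31)]+[(s['tcp_pos'][0],s['tcp_pos'][1],s['tcp_pos'][2]-25)]:print(x,y,z,proj(c,(x,y,z)).round(0))
```

```text
[ 596.51020284 -113.12264916  140.47150202] [[-0.01   1.     0.002]
 [ 0.004  0.002 -1.   ]
 [-1.    -0.01  -0.004]] 3.2333
{'fx': 290.66789504344865, 'fy': 290.66789504344865, 'cx': 322.94297291404104, 'cy': 202.60815851149792, 'origin': array([595.7919707 , -42.53127263, 258.4297961 ]), 'attitude': array([2.86340141, 0.00829251, 0.00370651])}
560 -90 57 [275. 189.]
660 -90 57 [416. 190.]
600.5 -90 57 [332. 189.]
558.5 -161.5 31 [282. 262.]
642.5 -161.5 31 [379. 263.]
596.5102028432707 -113.12264915973657 115.47150202270308 [326. 256.]
```

View pics/w1.png

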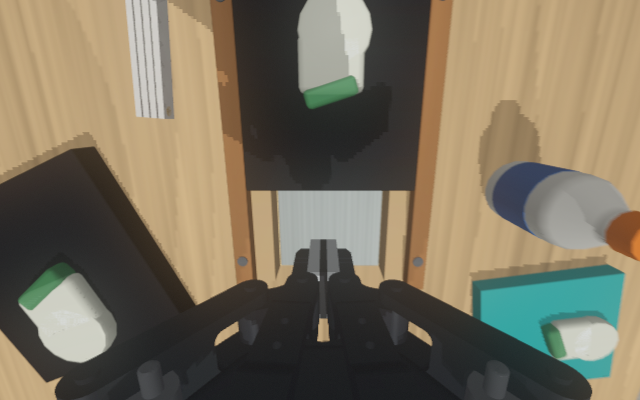

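The wrist view shows the panel's rear edge at row 190, where I predicted 189, and the plate between columns 278 and 382. The shut tips are at about (323,242), over the open plate.

Emit:
move_arm([
  [0,0,0,0.012,0.001,0.001,0],
  [0,0,0,0.012,0.001,0.001,0],
  [0,0,0,0.012,0.001,0.001,0],
  [0,0,0,0.012,0,0.001,0],
  [0,0,0,0.012,0,0,0],
  [0,0,0,0,0,0,0],
  [0,0,0,0,0,0,0],
])

```text
clock: 3.87
tcp_pos: [602.2, -119.9, 85.0]
tool_rot: [-1.955, 1.568, 2.758]
ft_force: [0.4, -0.4, -0.3]
opening: 0.1
```

Run:
```python
from h import *
s=manip.sense();print(s['tcp_pos'],R.from_euler('xyz',s['tool_rot']).as_matrix().round(3),s['ft_force'])
```

```text
[ 602.24609176 -119.86166878   85.0266661 ] [[-0.002  1.     0.   ]
 [ 0.001  0.    -1.   ]
 [-1.    -0.002 -0.001]] [ 0.40763069 -0.42664257 -0.27017678]
```

Emit:
move_arm([
  [0,0,0,0.008,0,0,0],
  [0,0,0,0.008,0,0,0],
  [0,0,0,0.008,-0.001,0,0],
  [0,0,0,0,0,0,0],
  [0,0,0,0,0,0,0],
])

```text
clock: 4.28
tcp_pos: [601.4, -119.8, 61.4]
tool_rot: [-1.927, 1.569, 2.786]
ft_force: [0.1, 0.2, -1.0]
opening: -0.0
```

Emit:
move_arm([
  [0,0,0,0.004,0,0,0],
  [0,0,0,0.004,0,0,0],
  [0,0,0,0,0,0,0],
  [0,0,0,0,0,0,0],
])

```text
clock: 4.62
tcp_pos: [602.2, -120.2, 54.5]
tool_rot: [1.134, 1.57, -0.436]
ft_force: [0.8, -0.1, 1.8]
opening: 0.0
```

Emit:
move_arm([
  [0,0,0,0.003,0,0,0],
  [0,0,0,0.003,0,0,0],
  [0,0,0,0,0,0,0],
  [0,0,0,0,0,0,0],
])

```text
clock: 4.95
tcp_pos: [602.2, -120.2, 48.4]
tool_rot: [1.192, 1.57, -0.379]
ft_force: [0.3, 0.6, 2.6]
opening: 0.0
```

Emit:
move_arm([
  [0,0,0,0.002,0,0,0],
  [0,0,0,0.002,0,0,0],
  [0,0,0,0,0,0,0],
  [0,0,0,0,0,0,0],
  [0,0,0,0,0,0,0],
])

```text
clock: 5.37
tcp_pos: [602.2, -120.2, 44.5]
tool_rot: [1.159, 1.57, -0.412]
ft_force: [0.7, -0.8, 3.3]
opening: -0.3
```

Run:
```python
from h import *
cv2.imwrite("pics/s2.png",cv2.resize(snapshot("side")[160:310,210:390,::-1],None,fx=4,fy=4,interpolation=2))
s=manip.sense();print(s['tcp_pos'],s['ft_force'])
```

```text
[ 602.20480795 -120.18227956   44.51123263] [1.54314193 0.20165345 2.26536375]
```

View pics/s2.png

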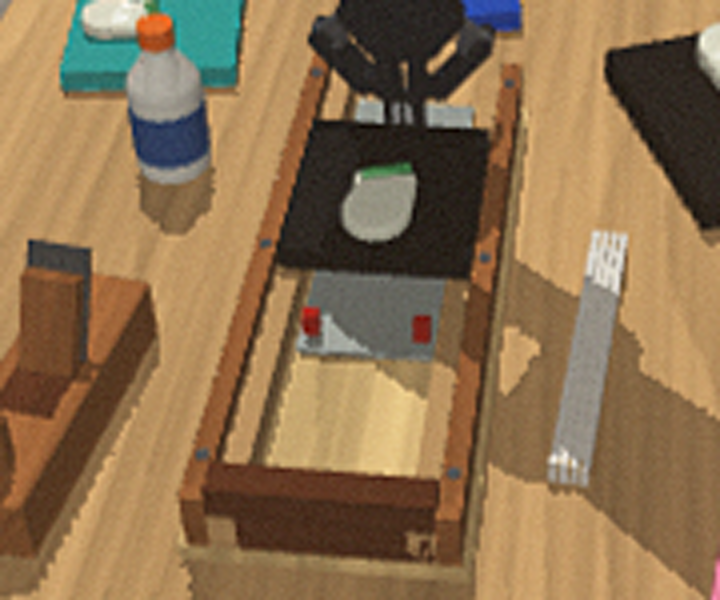

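The side view shows the plate pressed down, with the red teeth sunk to about (312,322) and (422,328). The tips are on the plate behind the panel. Next I push slowly.

Emit:
move_arm([
  [0,0,0,0,0,-0.005,0],
  [0,0,0,0,0,-0.005,0],
  [0,0,0,0,0,-0.005,0],
  [0,0,0,0,0,-0.005,0],
  [0,0,0,0,0,-0.005,0],
  [0,0,0,0,0,-0.005,0],
  [0,0,0,0,0,0,0],
])

```text
clock: 6.0
tcp_pos: [602.0, -89.9, 44.4]
tool_rot: [0.127, 1.569, -1.443]
ft_force: [-0.2, -4.6, 3.5]
opening: -0.1
```

Emit:
move_arm([
  [0,0,0,0,0,-0.005,0],
  [0,0,0,0,0,-0.005,0],
  [0,0,0,0,0,-0.005,0],
  [0,0,0,0,0,-0.005,0],
])

```text
clock: 6.33
tcp_pos: [602.0, -70.9, 44.4]
tool_rot: [0.124, 1.568, -1.445]
ft_force: [-0.1, -8.5, 1.7]
opening: 0.1
```

Emit:
move_arm([
  [0,0,0,0,0,-0.003,0],
  [0,0,0,0,0,-0.003,0],
  [0,0,0,0,0,-0.003,0],
  [0,0,0,0,0,-0.003,0],
])

```text
clock: 6.67
tcp_pos: [602.0, -59.0, 44.4]
tool_rot: [0.107, 1.568, -1.462]
ft_force: [0.0, -7.7, 2.2]
opening: -0.2
```

Emit:
move_arm([
  [0,0,0,0,0,-0.005,0],
  [0,0,0,0,0,-0.005,0],
  [0,0,0,0,0,-0.005,0],
  [0,0,0,0,0,-0.005,0],
  [0,0,0,0,0,-0.005,0],
  [0,0,0,0,0,-0.005,0],
])

```text
clock: 7.17
tcp_pos: [601.9, -28.9, 44.4]
tool_rot: [0.04, 1.568, -1.529]
ft_force: [-0.2, -8.7, 1.9]
opening: 0.3
```

Run:
```python
from h import *
cv2.imwrite("pics/s3.png",cv2.resize(snapshot("side")[160:310,210:390,::-1],None,fx=4,fy=4,interpolation=2))
s=manip.sense();print(s['tcp_pos'],s['ft_force'])
```

```text
[601.89173944 -28.03139915  44.38412036] [ 0.27397454 -6.12375329  2.98069793]
```

View pics/s3.png

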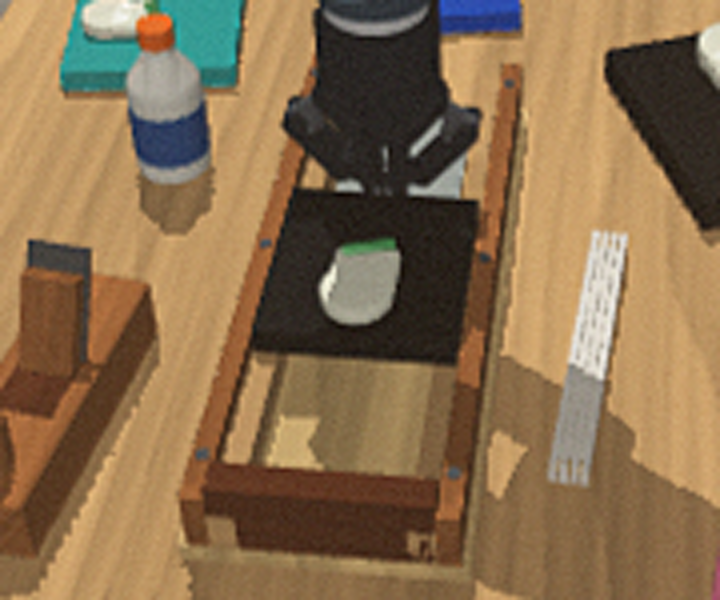

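The side view shows the panel flat and past the teeth, with its front edge near row 355. The bottle, plane and rule are where they were. I keep pushing.

Emit:
move_arm([
  [0,0,0,0,0,-0.006,0],
  [0,0,0,0,0,-0.006,0],
  [0,0,0,0,0,-0.006,0],
  [0,0,0,0,0,-0.006,0],
  [0,0,0,0,0,-0.006,0],
  [0,0,0,0,0,-0.006,0],
  [0,0,0,0,0,-0.006,0],
])

```text
clock: 7.8
tcp_pos: [601.9, 13.0, 44.4]
tool_rot: [-0.017, 1.568, -1.587]
ft_force: [0.2, -10.3, 3.1]
opening: 0.1
```

Emit:
move_arm([
  [0,0,0,0,0,-0.006,0],
  [0,0,0,0,0,-0.006,0],
  [0,0,0,0,0,-0.006,0],
  [0,0,0,0,0,-0.006,0],
  [0,0,0,0,0,-0.006,0],
  [0,0,0,0,0,-0.006,0],
  [0,0,0,0,0,-0.006,0],
  [0,0,0,0,0,0,0],
])

```text
clock: 8.47
tcp_pos: [601.7, 56.1, 44.4]
tool_rot: [-0.091, 1.569, -1.661]
ft_force: [0.5, -4.4, 3.9]
opening: 0.1
```

Emit:
move_arm([
  [0,0,0,0,0,-0.003,0],
  [0,0,0,0,0,-0.003,0],
  [0,0,0,0,0,0,0],
])

```text
clock: 8.72
tcp_pos: [601.8, 61.4, 44.4]
tool_rot: [-0.097, 1.569, -1.666]
ft_force: [0.6, -7.1, 3.2]
opening: -0.0
```

Emit:
move_arm([
  [0,0,0,0,0,-0.003,0],
  [0,0,0,0,0,-0.003,0],
  [0,0,0,0,0,0,0],
])

```text
clock: 8.97
tcp_pos: [601.8, 67.3, 44.4]
tool_rot: [-0.106, 1.568, -1.676]
ft_force: [0.3, -7.1, 4.5]
opening: -0.1
```

Emit:
move_arm([
  [0,0,0,0,0,-0.002,0],
  [0,0,0,0,0,0,0],
])

```text
clock: 9.13
tcp_pos: [601.8, 69.1, 44.4]
tool_rot: [-0.109, 1.568, -1.678]
ft_force: [-0.2, -8.2, 4.0]
opening: 0.0
```

Emit:
move_arm([
  [0,0,0,0,0,-0.002,0],
  [0,0,0,0,0,0,0],
])

```text
clock: 9.3
tcp_pos: [602.0, 70.2, 44.4]
tool_rot: [0.079, 1.567, -1.49]
ft_force: [1.7, -12.6, 3.2]
opening: -0.1
```

Emit:
move_arm([
  [0,0,0,0,0,-0.002,0],
  [0,0,0,0,0,0,0],
  [0,0,0,0,0,0,0],
])

```text
clock: 9.55
tcp_pos: [602.5, 70.4, 44.5]
tool_rot: [0.185, 1.564, -1.384]
ft_force: [2.2, -19.0, 0.5]
opening: 0.3
```

Run:
```python
from h import *
cv2.imwrite("pics/s4.png",cv2.resize(snapshot("side")[160:310,210:390,::-1],None,fx=4,fy=4,interpolation=2))
s=manip.sense();print(s['tcp_pos'],s['ft_force'])
```

```text
[602.55368859  70.40916355  44.46383036] [  2.0165537  -19.11205178   0.85544262]
```

View pics/s4.png

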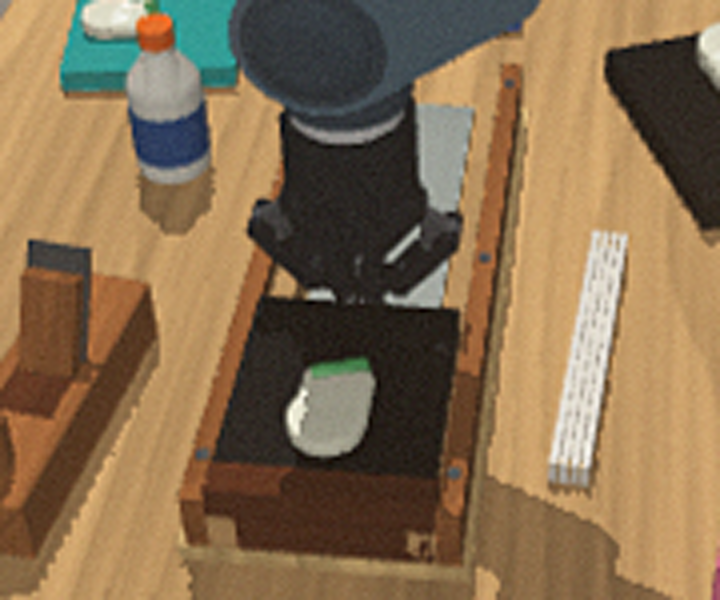

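The panel is against the stop: the tip has stalled at y = 70.4 and the force has risen to 19 N. I back off slightly and then lift.

Emit:
move_arm([
  [0,0,0,0,0,0.003,0],
  [0,0,0,0,0,0.003,0],
  [0,0,0,0,0,0.003,0],
  [0,0,0,0,0,0,0],
])

```text
clock: 9.93
tcp_pos: [601.4, 65.5, 44.1]
tool_rot: [-2.177, 1.57, 2.536]
ft_force: [0.0, 1.5, 3.6]
opening: 0.1
```

Emit:
move_arm([
  [0,0,0,-0.004,0,0,0],
  [0,0,0,-0.006,0,0,0],
  [0,0,0,-0.008,0,0,0],
  [0,0,0,-0.015,0,0,0],
  [0,0,0,-0.03,0,0,0],
  [0,0,0,-0.03,0,0,0],
  [0,0,0,-0.03,0,0.03,0],
  [0,0,0,0,0,0.03,0],
])

```text
clock: 10.6
tcp_pos: [605.0, 5.5, 174.2]
tool_rot: [1.36, 1.56, -0.207]
ft_force: [1.3, -0.3, 0.8]
opening: 0.0
```

Emit:
move_arm([
  [0,0,0,-0.03,0,0.03,0],
  [0,0,0,-0.03,0,0.03,0],
  [0,0,0,0,0,0,0],
  [0,0,0,0,0,0,0],
])

```text
clock: 10.93
tcp_pos: [602.6, -55.0, 228.2]
tool_rot: [1.247, 1.567, -0.326]
ft_force: [0.1, 0.6, -0.5]
opening: 0.2
```

Run:
```python
from h import *
s=manip.sense();print(s['tcp_pos'],s['ft_force'],s['clock'])
a=snapshot("wrist")[:,:,::-1];c=get_calibration("wrist");cv2.imwrite("pics/w5.png",a)
for P in[(563,73.5,47),(633,73.5,47),(600,83.5,57),(600,213.5,57)]:print(P,proj(c,P).round(0))
```

```text
[602.63457484 -55.00210125 228.22318959] [ 0.05941652  0.62431014 -0.54489493] 10.9333
(563, 73.5, 47) [283.  55.]
(633, 73.5, 47) [358.  55.]
(600, 83.5, 57) [323.  40.]
(600, 213.5, 57) [ 323. -151.]
```

View pics/w5.png

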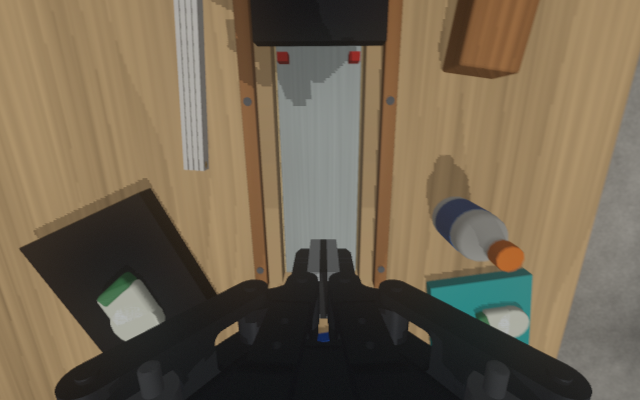

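The wrist view shows both red teeth clear behind the panel's rear edge, at (283,57) and (354,57), with the edge at rows 40–45. I make one last check from the scene camera before handing in.

Run:
```python
from h import *
c=get_calibration("scene");a=snapshot("scene")[:,:,::-1]
cv2.imwrite("pics/sc6.png",cv2.resize(a[180:270,262:452],None,fx=4,fy=4,interpolation=2))
for P in[(600,83.5,57),(600,213.5,57),(566.5,73.5,47),(566.5,73.5,33)]:
  print(P,((proj(c,P)-[262,180])*4).round(0))
```

```text
(600, 83.5, 57) [460. 145.]
(600, 213.5, 57) [666. 119.]
(566.5, 73.5, 47) [431. 110.]
(566.5, 73.5, 33) [429. 122.]
```

View pics/sc6.png

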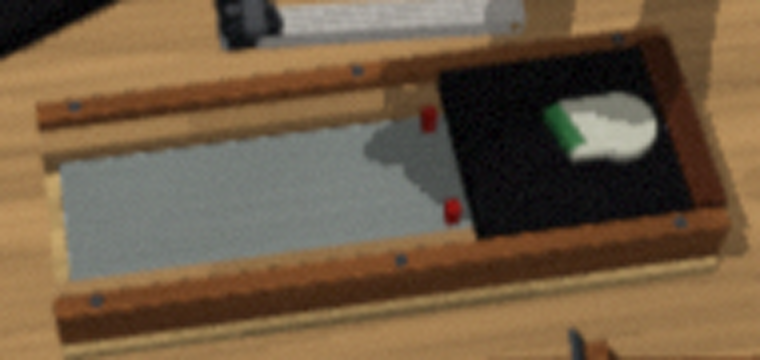

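The panel is against the stop, and the teeth are at (429,119) and (453,211), the same pixels as in the first crop, so the catch is fully up.

```bash
python3 -c "
from rig import finish_job;print(finish_job())"
```

```text
the job is handed in; nothing more can be done
None
```

The panel is home against the end stop with the catch teeth sprung up behind it, and I handed the job in at about 11 s of the 35 s allowed. No verdict was reported.

**What I did:** With the fingers shut, I pressed the plate down about 11 mm behind the panel. Keeping it down, I pushed the panel over the lowered teeth. At the stop the fingers stalled and the force rose to 19 N. I then backed off about 5 mm before lifting straight up, so the plate sprang back without dragging the panel.

**Last checks:**
- **Panel:** the final scene picture shows it flat and against the stop. Its rear edge is within a few millimetres of where I predicted, and I did not measure the remaining gap more finely than that.
- **Teeth:** they are at the same pixels as before the job, clear behind the panel, so the catch is fully up.
- **Bystanders:** the plane, bottle and rule looked unmoved in the camera views. I judged this by eye and did not measure their positions.
- **Robot:** the arm is clear of everything, with about zero force at the wrist.

No check failed or disagreed. While I pressed at the stop, the vertical force reading fell to about 0.5–0.9 N. I put this down to friction on the panel edge, and the plate was still held down at that point.

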